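# Reset the locked thickness adjuster of a slab roller

## Robot

A 6-joint arm with a two-finger parallel gripper is mounted at the origin on the work surface. World frame = base frame: x ahead of the robot, y to its left, z up, the work surface at z = 0. Lengths are in m, angles in rad, forces in N, time in s.
With the tool pointing down it reaches from about 0.25 to 0.775 m from the base axis. Payload 4 kg.
Tool frame: the origin (TCP) lies on the centre line of the jaws, within the pads' length; the fingertips stand 8 mm ahead of it and the grasp point (between the pads) lies 11 mm behind it; y points along the fingers, x is the direction in which the jaws open and shut, and the axes are right-handed (so a half turn about y gives the same grasp; the last joint's range is limited). The gripper opens to 94 mm and grips with 3 to 60 N. Pads are 16 mm wide; open, the fingers measure 119 mm over their backs; the gripper's body (75 mm by 177 mm) begins 78 mm behind the grasp point.
Start: joints at [-1.276, 0.087, 1.371, -0, 1.684, -0.103], TCP at [0.213, -0.507, 0.214] pointing down, gripper open.
Joint ranges: [-3.1, 3.1], [-0.76, 2.03], [0.27, 2.55], [-1.08, 4.22], [0.17, 2.65], [-2.57, 2.57]. Speed limits (rad/s): [2.79, 2.79, 3.14, 3.14, 3.14, 3.14].

## Interface

Orientations are given as [roll, pitch, yaw] about the fixed x, y, z axes, in that order (R = Rz(yaw) Ry(pitch) Rx(roll)).
In Python, from bench import robot gives the robot as it stands.
- The arm moves only by the tool step_arm, never from a script. Its argument "commands" is a list of rows, each an object with "xyz": the shift along the world's x, y, z in m, a list of three; "twist": the turn, a rotation vector about the world's x, y, z in degrees, a list of three. In form: [{"xyz": [tx, ty, tz], "twist": [ax, ay, az]}, ...]. A call has 1 to 12 rows; each row is the pose to reach, as a shift and turn from the pose commanded when the call began; what a row does not reach only later rows make up. A row lasts 1/12 s, in which the tool goes at most 41.7 mm and 7.16 degrees, less where a joint would pass 70% of its speed; a pose out of reach is approached as far as the arm can. A call with a gripper value outside its range is refused whole. "fingers" is the closure in counts, from 0 (fully open) to 255 (shut), set as the call begins (left out, the last holds). The fingers move at their own pace and stop on an object; the grip force is fixed at half the most. Time passes only in rows, so rows that repeat a pose let the fingers close. It gives the time, the measured TCP pose, the force and the opening at its end, in the units of the state.
- robot.get_obs(): the state, without advancing time (a new reading comes with each control period).
- robot.snapshot(name): name is "scene" or "top" or "wrist"; returns (picture, depth): 480x640x3 uint8, red, green, blue; 480x640 float32, m along the optical axis (not along the pixel's ray), 0 where there is no reading.
- robot.camera_info(name): a dict with "fx", "fy", "cx", "cy" (pixels), "R" (3x3) and "t" (3): a world point X has camera coordinates R X + t. Camera axes: x right, y down, z forward; pixel columns grow to the right and rows downward; lengths in m; the calibration is good to about 2 mm. A picture is of the moment at which its call begins: read the wrist's pose just before it. camera_info takes no time and is no camera call; for the wrist camera it gives the pose at the moment of the call.
- robot.close_job(): hands the job in, once; it reports no verdict.
The state is a dict: "time": time; "joint_positions": joint angles; "qvel": joint speeds; "joint_torque": joint torques, N m; "tool_pos": TCP position; "ee_rot": TCP orientation; "wrist_force": force on the tool from outside, world axes, zero at the start; "wrist_torque": the same for the moment, N m; "width": finger opening in m.
Only numpy, scipy, OpenCV 4.12 (cv2) and the standard library are available. Lean on these libraries where they do the work, as an engineer would, in place of code of your own. Each camera call takes 0.05 s, during which the arm holds its last target.

## Task

Reset the slab roller to a new thickness: swing the lever of the brass lock ring counter-clockwise until the ring is fully slack, turn the black knob clockwise until its white pointer lines up with the red marker, then swing the lever clockwise to retighten the ring firmly, to about 14 newtons of push at its orange handle (it drags with 5 to 9 even when slack; never push as hard as 18), and let go. Leave the red marker where it is and do not knock the bowl, brush or tile lying about.

Things in the scene. Friction and masses are not known exactly. Their poses are not given: they have to be found in the camera images.
- handle (a point): Upright orange handle post, 16 mm across, 62 mm tall, at the end of the dark steel lever (10 mm wide) of the brass lock ring. Point on the post's axis, 20 mm below its top, 42 mm above its foot; the lever meets the post 32 to 40 mm below this point. It swings in a level circle of 75 mm radius about the vertical axis through knob_grip. The round post may turn between the fingers.
- knob_grip (a point): On the vertical axis shared by knob and lock ring, at the height to grip the knob. Black round knob, 44 mm across, 38 mm tall; top 14 mm above this point, foot 24 mm below; a fixed white dial, 84 mm across, lies 31 mm below. It is 35 mm higher than handle; it sinks up to 5 mm as the knob turns clockwise. Slack, the knob turns with 0.25 N m; clamped by the ring it must not be forced.
- pointer_tip (a point): Outer tip of the knob's white pointer, 36 mm from the axis, just above the dial; its x axis points level, inward to the knob's axis. A white line on top of the knob shows the same direction.
- marker_tip (a point): Inner edge of the small red marker (11 x 6 x 3 mm) on the dial's rim, 36 mm from the axis; its x axis points level, inward to the knob's axis. It is set 0.4 to 1.5 rad clockwise (seen from above) of the pointer at the start; it must stay put.
- knob (a joint): Angle of the black knob, rad, growing clockwise seen from above; starts near 0, limits -0.5 and 1.8.
- lock_ring (a joint): Angle of lock ring and lever, rad; grows clockwise from above (tightening); limits -0.8 and 1.0. Starts tight near 0.08 and is fully slack 0.25 rad counter-clockwise of that. Slack, it still drags with 5 (paused) to 9 N (moving) at the handle. Tightening, the push rises above that by about 10 N per 0.1 rad; left alone it stays. Where it gets tight shifts clockwise with the knob: feel for it.
- jam_nut: Hidden inside the post under the lock ring: the part that the ring drives down on the clamp washer, with about 4 N for each newton of push at the handle above the slack drag. Origin on the axis near the level of the work surface.
- clamp_washer: Hidden inside the post: the washer that the ring presses down to clamp the knob's stem. Origin on the axis near the level of the work surface.
- roller_frame: The fixed slab roller: plywood bed 300 x 480 mm with two green posts 100 mm tall and a steel roller between them, 60 mm across, along the frame's y axis. Origin on the work surface under the axis of knob and ring. A green bracket holds the dial on the +x side, 56 mm from the axis. The lever starts pointing about along -x; its swing is clear.
- bowl_center (a point): Brown clay bowl, 110 mm across, 55 mm tall, loose, upright on the table to the right of the roller; point at its centre, half-way up. Bystander.
- brush_grip (a point): Small loose brush lying on the table to the right; point on its handle. Bystander.
- tile_center (a point): Loose terracotta test tile, 70 x 70 x 8 mm, lying on the roller's bed beyond the roller; point at its centre. Bystander.

How it is judged:
By the outcome, as a careful person would: the job done as asked, in the order asked, and still so for the second after the job is handed in, with the robot touching nothing.
It also fails if it takes over 72 s, if anything falls off the work surface, if the arm or the gripper's body presses on something with over 40 N, if the wrist force passes 120 N, or if a joint passes its speed limit or range.

## Working session

There is one attempt and no reset: what is moved stays moved. The work goes in short steps, Python scripts to look and compute and a tool call to move; the robot and the scene stay as the last step left them, time stands still between calls to the robot, and variables do not carry over. Pictures are saved under pics/ and viewed, and the job is handed in when it is done.

Besides the shell and the picture viewer there is one more tool, called after "Call:" as name(argument=value, ...) on one line, values as JSON. step_arm: Moves the arm, as the interface text tells. Its arguments: {"type":"object","properties":{"commands":{"type":"array"},"fingers":{"type":"number"}},"required":["commands"]}

```bash
ls; mkdir -p pics
python3 - <<'E'
from bench import robot
import cv2
o=robot.get_obs(); print(o)
for n in ["scene","top","wrist"]:
    im,d=robot.snapshot(n); cv2.imwrite(f"pics/{n}0.png",im[:,:,::-1]); 
    import numpy as np; np.save(f"pics/{n}0.npy",d)
    c=robot.camera_info(n); print(n,c)
E
```

```text
pics
{'time': 0.0, 'joint_positions': array([-1.27612788e+00,  8.79604616e-02,  1.37225138e+00,  9.35283077e-06,
        1.68359623e+00, -1.03123216e-01]), 'qvel': array([-0.00137591, -0.00096235,  0.00029776, -0.0005634 ,  0.00167278,
        0.00050836]), 'joint_torque': array([-2.16914882e-04, -3.40176558e+01, -3.02429402e+01,  7.17938505e-02,
        3.29637690e-02, -1.63897462e-04]), 'tool_pos': array([ 0.21289239, -0.50654879,  0.21230264]), 'ee_rot': array([-1.57055902,  0.0022027 , -1.17300336]), 'wrist_force': array([ 0.29351236, -0.19271185, -0.18909909]), 'wrist_torque': array([-0.01127155, -0.02940232,  0.06502245]), 'width': 0.0938438989657531}
scene {'fx': 514.2678358016304, 'fy': 514.2678358016304, 'cx': 315.81220129136005, 'cy': 241.8125201935815, 'R': array([[-0.85777396,  0.51352421, -0.02273152],
       [ 0.31021749,  0.48190257, -0.81947241],
       [-0.40986454, -0.7099738 , -0.57266767]]), 't': array([ 0.5251827 , -0.02019931,  1.41638621])}
top {'fx': 590.7312587321428, 'fy': 590.7312587321428, 'cx': 309.905030377126, 'cy': 252.437776437762, 'R': array([[ 0.00182702, -0.99988012,  0.01537582],
       [-0.98948624, -0.00403119, -0.14457088],
       [ 0.14461553, -0.01495003, -0.98937498]]), 't': array([-0.12841703,  0.55469869,  1.1238666 ])}
wrist {'fx': 333.5757132798106, 'fy': 333.5757132798106, 'cx': 316.4817303249948, 'cy': 237.49290249607284, 'R': array([[ 0.38680639, -0.92216005, -0.00128818],
       [-0.89287131, -0.37486957,  0.24950676],
       [-0.23056806, -0.09536063, -0.9683722 ]]), 't': array([-0.55022704, -0.02715148,  0.39173528])}
```

View pics/scene0.png

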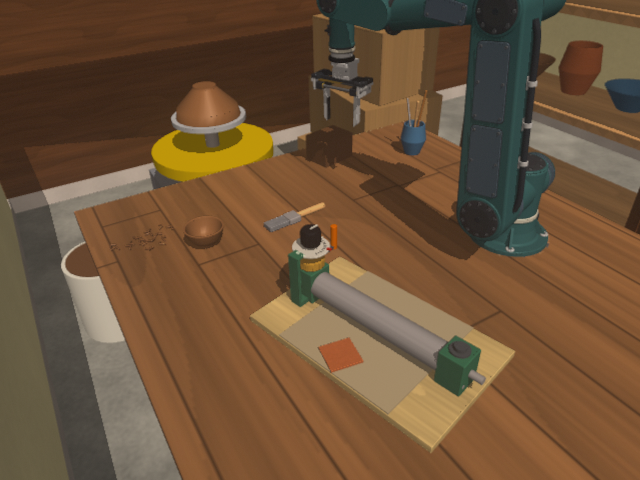

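View pics/top0.png

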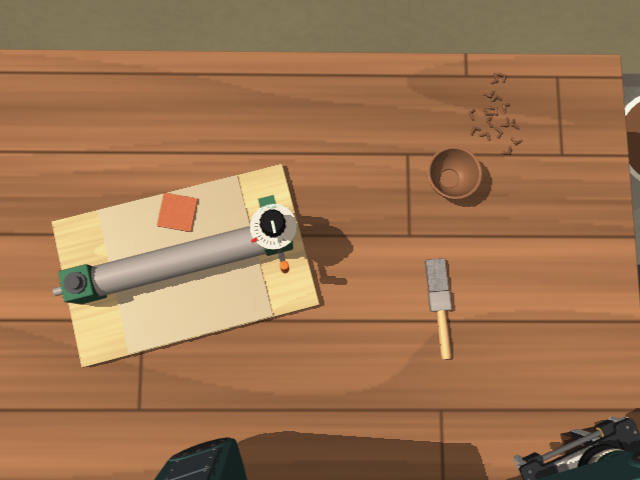

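View pics/wrist0.png

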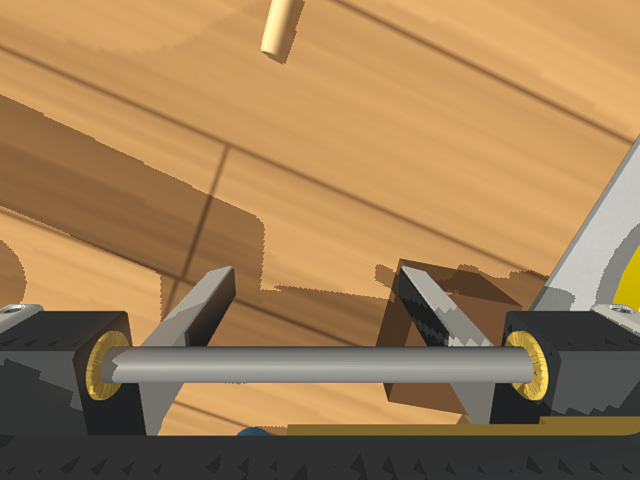

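The top view shows the knob near (273,225), the orange handle top near (285,266) and the red marker near (254,240). The scene view shows the knob at about (311,233) and the handle at (334,235). I'll enlarge both.

Run:
```python
import cv2
a=cv2.imread("pics/top0.png")[190:290,220:320]; cv2.imwrite("pics/topc.png",cv2.resize(a,None,fx=6,fy=6,interpolation=cv2.INTER_CUBIC))
a=cv2.imread("pics/scene0.png")[215:305,270:360]; cv2.imwrite("pics/scenec.png",cv2.resize(a,None,fx=6,fy=6,interpolation=cv2.INTER_CUBIC))
```

```text
(no output)
```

View pics/topc.png

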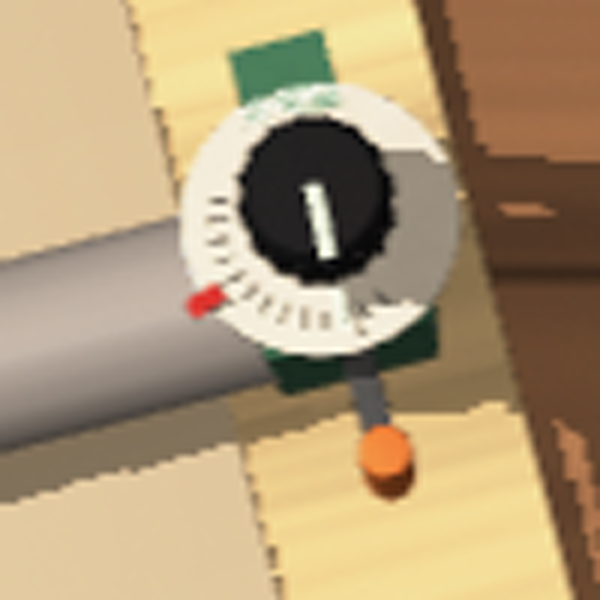

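View pics/scenec.png

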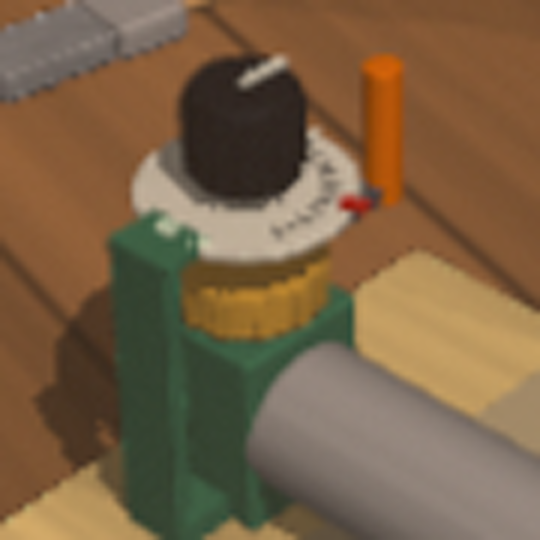

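```bash
cat > h.py <<'E'
import numpy as np, json
from bench import robot
def ray(c,u,v):
    R=np.array(c["R"]);t=np.array(c["t"])
    d=R.T@np.array([(u-c["cx"])/c["fx"],(v-c["cy"])/c["fy"],1]); return -R.T@t,d
def tri(rs):
    A=np.zeros((3,3));b=np.zeros(3)
    for o,d in rs:
        d=d/np.linalg.norm(d);P=np.eye(3)-np.outer(d,d);A+=P;b+=P@o
    X=np.linalg.solve(A,b); return X,[np.linalg.norm(np.cross(X-o,d/np.linalg.norm(d))) for o,d in rs]
def proj(c,X):
    p=np.array(c["R"])@X+np.array(c["t"]); return c["fx"]*p[0]/p[2]+c["cx"],c["fy"]*p[1]/p[2]+c["cy"]
def atz(c,u,v,z):
    o,d=ray(c,u,v); return o+d*(z-o[2])/d[2]
E
python3 - <<'E'
from h import *
T=robot.camera_info("top");S=robot.camera_info("scene")
t=lambda u,v:((u+.5)/6-.5+220,(v+.5)/6-.5+190)
s=lambda u,v:((u+.5)/6-.5+270,(v+.5)/6-.5+215)
for n,a,b in [("handletop",(387,450),(383,64)),("knobtop",(315,194),(243,88)),("marker",(208,300),(355,203))]:
    print(n,tri([ray(T,*t(*a)),ray(S,*s(*b))]))
dT=np.load("pics/top0.npy");dS=np.load("pics/scene0.npy")
def dp(c,d,u,v):
    o,r=ray(c,u,v);return o+r*d[int(round(v)),int(round(u))]
print(dp(T,dT,*t(387,445)),dp(T,dT,*t(300,194)),dp(T,dT,*t(215,220)),dp(T,dT,*t(320,340)))
print(dp(S,dS,*s(383,70)),dp(S,dS,*s(230,85)))
E
```

```text
handletop (array([ 0.51432083, -0.0794647 ,  0.1691729 ]), [np.float64(0.0005276968827889831), np.float64(0.0005276968827891699)])
knobtop (array([ 0.58561507, -0.05941401,  0.1950569 ]), [np.float64(0.0002449004496910477), np.float64(0.0002449004496907446)])
marker (array([ 0.56072055, -0.02559838,  0.15514133]), [np.float64(0.0005367179429732555), np.float64(0.0005367179429732858)])
[ 0.51629165 -0.07974131  0.16861758] [ 0.5849157  -0.05510999  0.1974269 ] [ 0.58605802 -0.02731148  0.15130215] [ 0.55004085 -0.05901493  0.15034398]
[ 0.51760764 -0.07332092  0.17095488] [ 0.59287162 -0.05634646  0.2006992 ]
```

Call:
step_arm(commands=[{"xyz":[0.01,0.014,0.01],"twist":[0,0,0]},{"xyz":[0.03,0.042,0.02],"twist":[0,0,0]},{"xyz":[0.055,0.077,0.03],"twist":[0,0,0]},{"xyz":[0.08,0.112,0.04],"twist":[0,0,0]},{"xyz":[0.105,0.147,0.05],"twist":[0,0,0]},{"xyz":[0.13,0.182,0.06],"twist":[0,0,0]},{"xyz":[0.155,0.217,0.07],"twist":[0,0,0]},{"xyz":[0.18,0.252,0.075],"twist":[0,0,0]},{"xyz":[0.205,0.287,0.08],"twist":[0,0,0]},{"xyz":[0.23,0.322,0.08],"twist":[0,0,0]},{"xyz":[0.25,0.35,0.08],"twist":[0,0,0]},{"xyz":[0.25,0.35,0.08],"twist":[0,0,0]}])

```text
time: 1.15
tool_pos: [0.4653, -0.1523, 0.2933]
ee_rot: [-1.569, 0.002, -1.166]
wrist_force: [-0.7, -0.4, -0.3]
width: 0.0941
```

```bash
cat > w.py <<'E'
import sys,cv2,pickle
from h import *
def main(name,cam="wrist"):
    o=robot.get_obs(); c=robot.camera_info(cam); im,d=robot.snapshot(cam)
    cv2.imwrite(f"pics/{name}.png",im[:,:,::-1]); pickle.dump((c,d),open(f"pics/{name}.pkl","wb"))
    print("t",o["time"],"q",np.round(o["joint_positions"],3),"tcp",np.round(o["tool_pos"],4),"rot",np.round(o["ee_rot"],4),"F",np.round(o["wrist_force"],2),"T",np.round(o["wrist_torque"],2),"w",round(o["width"],4))
main(*sys.argv[1:])
E
python3 w.py w1
```

```text
t 1.15 q [-0.434 -0.05   1.353  0.003  1.838  0.733] tcp [ 0.4653 -0.1523  0.2933] rot [-1.5689  0.0018 -1.1662] F [-0.69 -0.45 -0.33] T [0.06 0.03 0.03] w 0.0941
```

View pics/w1.png

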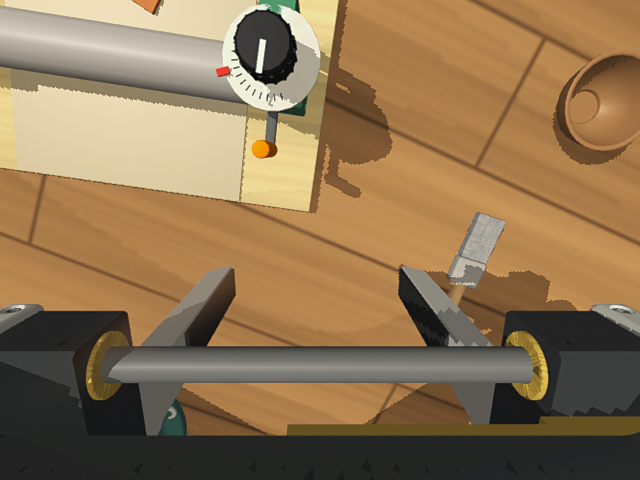

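The wrist view shows the handle top at (261,149), the knob top at about (265,40) and the marker at (222,72). I'll move over the handle and measure again.

Call:
step_arm(commands=[{"xyz":[0.015,0.02,0],"twist":[0,0,0]},{"xyz":[0.035,0.05,0],"twist":[0,0,0]},{"xyz":[0.049,0.073,0],"twist":[0,0,0]},{"xyz":[0.049,0.073,0],"twist":[0,0,0]},{"xyz":[0.049,0.073,0],"twist":[0,0,0]}])

```text
time: 1.62
tool_pos: [0.5118, -0.0846, 0.2928]
ee_rot: [-1.573, -0.0, -1.172]
wrist_force: [1.1, 0.0, -0.8]
width: 0.0941
```

```bash
python3 w.py w2
python3 - <<'E'
import cv2
a=cv2.imread("pics/w2.png")[0:400,130:530]; cv2.imwrite("pics/w2c.png",cv2.resize(a,None,fx=1.5,fy=1.5,interpolation=cv2.INTER_CUBIC))
a=cv2.imread("pics/w1.png")[0:170,200:330]; cv2.imwrite("pics/w1c.png",cv2.resize(a,None,fx=3.5,fy=3.5,interpolation=cv2.INTER_CUBIC))
E
```

```text
t 1.6167 q [-2.720e-01  1.700e-02  1.289e+00 -1.000e-03  1.838e+00  9.000e-01] tcp [ 0.5118 -0.0846  0.2928] rot [-1.5728e+00 -1.0000e-04 -1.1723e+00] F [ 1.08  0.01 -0.8 ] T [0.   0.01 0.02] w 0.0941
```

View pics/w2c.png

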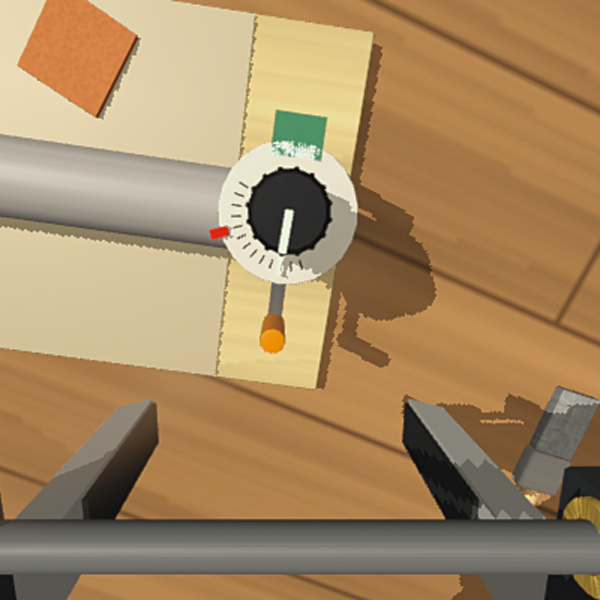

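View pics/w1c.png

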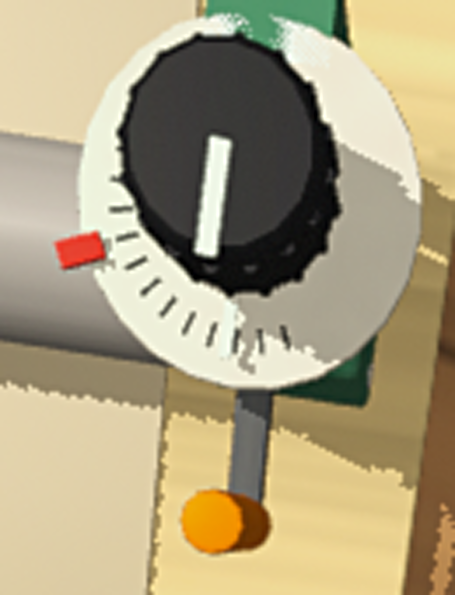

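Run:
```python
from h import *
import pickle
T=robot.camera_info("top");S=robot.camera_info("scene")
t=lambda u,v:((u+.5)/6-.5+220,(v+.5)/6-.5+190)
s=lambda u,v:((u+.5)/6-.5+270,(v+.5)/6-.5+215)
w2=lambda u,v:((u+.5)/1.5-.5+130,(v+.5)/1.5-.5)
w1=lambda u,v:((u+.5)/3.5-.5+200,(v+.5)/3.5-.5)
C1,_=pickle.load(open("pics/w1.pkl","rb"));C2,_=pickle.load(open("pics/w2.pkl","rb"))
P={}
for n,a,b,c,d in [("handletop",(387,450),(383,64),(212,521),(273,340)),("knobtop",(315,194),(243,88),(216,140),(289,211)),("marker",(222,295),(347,203),(104,246),(229,231))]:
    rs=[ray(T,*t(*a)),ray(S,*s(*b)),ray(C1,*w1(*c)),ray(C2,*w2(*d))]
    print(n,tri(rs)); print("  wrist only",tri(rs[2:])); P[n]=tri(rs)[0]
print("dial c",atz(C2,*w2(288,212),.153))
a=atz(C2,*w2(289,211),.198);e=atz(C2,*w2(283,252),.198);print("line",a,e,np.degrees(np.arctan2(*(e-a)[[1,0]])))
a=atz(C1,*w1(218,138),.198);e=atz(C1,*w1(206,255),.198);print("line",a,e,np.degrees(np.arctan2(*(e-a)[[1,0]])))
for n in P:
  d=P[n]-P["knobtop"];print(n,np.hypot(*d[:2]),np.degrees(np.arctan2(d[1],d[0])))
for cc,p in [(C2,w2(229,231)),(C1,w1(104,246))]:
  for ax in [P["knobtop"]]:
    m=atz(cc,*p,.1545);d=m-ax;print("marker@z",m,np.hypot(*d[:2]),np.degrees(np.arctan2(d[1],d[0])))
```

```text
handletop (array([ 0.51448251, -0.07952973,  0.1691147 ]), [np.float64(0.00036548041040381136), np.float64(0.0006964746753284367), np.float64(0.00013484578368816046), np.float64(0.0004507038719367233)])
  wrist only (array([ 0.51467308, -0.07960328,  0.16933539]), [np.float64(0.0002828637723822984), np.float64(0.00028286377238218274)])
knobtop (array([ 0.58655654, -0.05856054,  0.19621162]), [np.float64(0.0015513169926243608), np.float64(0.00030455913044212795), np.float64(0.0016023100546001142), np.float64(0.0006769925407697703)])
  wrist only (array([ 0.58655084, -0.05898301,  0.20239602]), [np.float64(0.0002015948477232209), np.float64(0.00020159484772305596)])
marker (array([ 0.56305309, -0.02966816,  0.15351305]), [np.float64(0.0002535866971263692), np.float64(0.0017589447078535647), np.float64(0.0010564923516782744), np.float64(0.0009457616484544161)])
  wrist only (array([ 0.56373378, -0.03076544,  0.15740926]), [np.float64(4.51887652412233e-05), np.float64(4.518876524129936e-05)])
dial c [ 0.58759969 -0.05903085  0.153     ]
line [ 0.58686359 -0.0591204   0.198     ] [ 0.5666559  -0.06430481  0.198     ] -165.6107465598878
line [ 0.58781607 -0.05800717  0.198     ] [ 0.56617812 -0.06353562  0.198     ] -165.66767593565862
handletop 0.07506245386693419 -163.77818649638996
knobtop 0.0 0.0
marker 0.03724488234579042 129.12775763270176
marker@z [ 0.56363706 -0.03053733  0.1545    ] 0.036202243517402574 129.27886466327453
marker@z [ 0.56400686 -0.02984545  0.1545    ] 0.03651087583113236 128.14220854805288
```

Call:
step_arm(commands=[{"xyz":[0.003,0.0035,-0.02],"twist":[0,0,0]},{"xyz":[0.003,0.0035,-0.05],"twist":[0,0,0]},{"xyz":[0.003,0.0035,-0.08],"twist":[0,0,0]},{"xyz":[0.003,0.0035,-0.11],"twist":[0,0,0]},{"xyz":[0.003,0.0035,-0.135],"twist":[0,0,0]},{"xyz":[0.003,0.0035,-0.15],"twist":[0,0,0]},{"xyz":[0.003,0.0035,-0.155],"twist":[0,0,0]},{"xyz":[0.003,0.0035,-0.155],"twist":[0,0,0]},{"xyz":[0.003,0.0035,-0.155],"twist":[0,0,0]}])

```text
time: 2.42
tool_pos: [0.5151, -0.0819, 0.1395]
ee_rot: [-1.57, -0.001, -1.175]
wrist_force: [-0.7, 0.2, -0.5]
width: 0.0936
```

```bash
python3 w.py w3
```

```text
t 2.4167 q [-0.266  0.05   1.558 -0.     1.533  0.909] tcp [ 0.5151 -0.0819  0.1395] rot [-1.5699e+00 -1.2000e-03 -1.1747e+00] F [-0.72  0.21 -0.55] T [-0.02 -0.02 -0.04] w 0.0936
```

View pics/w3.png

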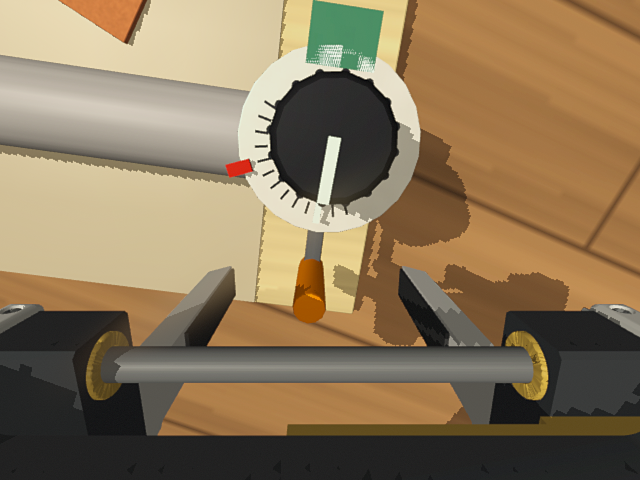

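The handle is between the fingers with its top at (309,307), just left of the jaw centre at (316,…). Closing will nudge it counter-clockwise, which is the direction I want.

Call:
step_arm(commands=[{"xyz":[0,0,0],"twist":[0,0,0]},{"xyz":[0,0,0],"twist":[0,0,0]},{"xyz":[0,0,0],"twist":[0,0,0]},{"xyz":[0,0,0],"twist":[0,0,0]},{"xyz":[0,0,0],"twist":[0,0,0]},{"xyz":[0,0,0],"twist":[0,0,0]},{"xyz":[0,0,0],"twist":[0,0,0]},{"xyz":[0,0,0],"twist":[0,0,0]}], fingers=255)

```text
time: 3.13
tool_pos: [0.515, -0.0805, 0.1384]
ee_rot: [-1.571, 0.0, -1.173]
wrist_force: [0.3, 0.7, -0.7]
width: 0.044
```

```bash
cat > f.py <<'E'
from h import *
A=np.array([0.587,-0.0588])
o=robot.get_obs();p=o["tool_pos"];d=p[:2]-A;r=np.hypot(*d);a=np.arctan2(d[1],d[0])%(2*np.pi)
F=o["wrist_force"][:2];er=d/r;et=np.array([-er[1],er[0]])
print("t",round(o["time"],2),"tcp",np.round(p,4),"r",round(r,4),"ang(deg)",round(np.degrees(a),2),"F",np.round(o["wrist_force"],2),"push cw",round(F@et,2),"rad",round(F@er,2),"T",np.round(o["wrist_torque"],2),"w",round(o["width"],4),"yaw",round(np.degrees(o["ee_rot"][2]),2))
E
python3 f.py
python3 - <<'E'
import numpy as np
A=np.array([.587,-.0588])
for g in range(190,222,2):
    x=np.radians(g);print(g,np.round(A+.075*np.array([np.cos(x),np.sin(x)]),4))
E
```

```text
t 3.13 tcp [ 0.515  -0.0805  0.1384] r 0.0752 ang(deg) 196.77 F [ 0.28  0.69 -0.68] push cw -0.58 rad -0.47 T [-0.05  0.01 -0.02] w 0.044 yaw -67.2
190 [ 0.5131 -0.0718]
192 [ 0.5136 -0.0744]
194 [ 0.5142 -0.0769]
196 [ 0.5149 -0.0795]
198 [ 0.5157 -0.082 ]
200 [ 0.5165 -0.0845]
202 [ 0.5175 -0.0869]
204 [ 0.5185 -0.0893]
206 [ 0.5196 -0.0917]
208 [ 0.5208 -0.094 ]
210 [ 0.522  -0.0963]
212 [ 0.5234 -0.0985]
214 [ 0.5248 -0.1007]
216 [ 0.5263 -0.1029]
218 [ 0.5279 -0.105 ]
220 [ 0.5295 -0.107 ]
```

Call:
step_arm(commands=[{"xyz":[0,0,0],"twist":[0,0,0]},{"xyz":[0,0,0],"twist":[0,0,0]},{"xyz":[0,0,0],"twist":[0,0,0]},{"xyz":[0,0,0],"twist":[0,0,0]},{"xyz":[0,0,0],"twist":[0,0,0]},{"xyz":[0,0,0],"twist":[0,0,0]},{"xyz":[0,0,0],"twist":[0,0,0]}])

```text
time: 3.72
tool_pos: [0.5143, -0.0795, 0.1384]
ee_rot: [-1.572, 0.003, -1.172]
wrist_force: [-3.2, 5.0, 2.5]
width: 0.0158
```

```bash
python3 f.py
```

```text
t 3.72 tcp [ 0.5143 -0.0795  0.1384] r 0.0755 ang(deg) 195.87 F [-3.21  5.05  2.46] push cw -5.73 rad 1.71 T [ 0.68  0.55 -0.  ] w 0.0158 yaw -67.17
```

Call:
step_arm(commands=[{"xyz":[0.0008,-0.0025,0],"twist":[0,0,1]},{"xyz":[0.0016,-0.005,0],"twist":[0,0,2]},{"xyz":[0.0026,-0.0074,0],"twist":[0,0,3]},{"xyz":[0.0036,-0.0098,0],"twist":[0,0,4]},{"xyz":[0.0047,-0.0122,0],"twist":[0,0,5]},{"xyz":[0.0059,-0.0145,0],"twist":[0,0,6]}])

```text
time: 4.22
tool_pos: [0.5187, -0.0915, 0.1383]
ee_rot: [-1.572, 0.009, -1.065]
wrist_force: [-8.0, 10.6, 4.3]
width: 0.0154
```

```bash
python3 f.py
```

```text
t 4.22 tcp [ 0.5187 -0.0915  0.1383] r 0.0757 ang(deg) 205.6 F [-8.02 10.59  4.27] push cw -13.02 rad 2.66 T [1.55 1.19 0.25] w 0.0154 yaw -61.01
```

Call:
step_arm(commands=[{"xyz":[0.0006,-0.0011,0],"twist":[0,0,1]},{"xyz":[0.0012,-0.0023,0],"twist":[0,0,2]},{"xyz":[0.0019,-0.0034,0],"twist":[0,0,3]},{"xyz":[0.0026,-0.0045,0],"twist":[0,0,4]},{"xyz":[0.0033,-0.0056,0],"twist":[0,0,5]},{"xyz":[0.004,-0.0067,0],"twist":[0,0,6]}])

```text
time: 4.72
tool_pos: [0.5227, -0.0988, 0.1383]
ee_rot: [-1.572, 0.008, -0.961]
wrist_force: [-7.4, 9.5, 4.3]
width: 0.0156
```

```bash
python3 f.py
```

```text
t 4.72 tcp [ 0.5227 -0.0988  0.1383] r 0.0757 ang(deg) 211.88 F [-7.41  9.46  4.27] push cw -11.94 rad 1.3 T [1.38 1.13 0.19] w 0.0156 yaw -55.04
```

Call:
step_arm(commands=[{"xyz":[0.0007,-0.0011,0],"twist":[0,0,1]},{"xyz":[0.0014,-0.0022,0],"twist":[0,0,2]},{"xyz":[0.0021,-0.0033,0],"twist":[0,0,3]},{"xyz":[0.0029,-0.0043,0],"twist":[0,0,4]}])

```text
time: 5.05
tool_pos: [0.5257, -0.1031, 0.1383]
ee_rot: [-1.571, 0.008, -0.891]
wrist_force: [-6.8, 8.2, 3.4]
width: 0.0154
```

```bash
python3 f.py
```

```text
t 5.05 tcp [ 0.5257 -0.1031  0.1383] r 0.0756 ang(deg) 215.82 F [-6.77  8.17  3.43] push cw -10.58 rad 0.71 T [1.26 1.1  0.13] w 0.0154 yaw -51.04
```

Call:
step_arm(commands=[{"xyz":[0,0,0],"twist":[0,0,0]},{"xyz":[0,0,0],"twist":[0,0,0]}])

```text
time: 5.22
tool_pos: [0.5258, -0.1033, 0.1383]
ee_rot: [-1.572, 0.007, -0.892]
wrist_force: [-6.8, 8.0, 3.7]
width: 0.0154
```

```bash
python3 f.py
```

```text
t 5.22 tcp [ 0.5258 -0.1033  0.1383] r 0.0756 ang(deg) 216.01 F [-6.79  7.99  3.75] push cw -10.46 rad 0.8 T [1.21 1.04 0.23] w 0.0154 yaw -51.09
```

Call:
step_arm(commands=[{"xyz":[0.0008,-0.0011,0],"twist":[0,0,1]},{"xyz":[0.0016,-0.0021,0],"twist":[0,0,2]},{"xyz":[0.0024,-0.0031,0],"twist":[0,0,3]},{"xyz":[0.0032,-0.0041,0],"twist":[0,0,4]}])

```text
time: 5.55
tool_pos: [0.5289, -0.1072, 0.1383]
ee_rot: [-1.571, 0.008, -0.821]
wrist_force: [-7.8, 8.9, 3.6]
width: 0.0154
```

```bash
python3 f.py
```

```text
t 5.55 tcp [ 0.5289 -0.1072  0.1383] r 0.0756 ang(deg) 219.82 F [-7.78  8.9   3.56] push cw -11.82 rad 0.28 T [1.32 1.06 0.17] w 0.0154 yaw -47.04
```

Call:
step_arm(commands=[{"xyz":[0,0,0],"twist":[0,0,0]},{"xyz":[0,0,0],"twist":[0,0,0]},{"xyz":[0,0,0],"twist":[0,0,0]},{"xyz":[0,0,0],"twist":[0,0,0]}])

```text
time: 5.88
tool_pos: [0.5291, -0.1074, 0.1383]
ee_rot: [-1.571, 0.007, -0.822]
wrist_force: [-7.7, 7.7, 3.8]
width: 0.0155
```

```bash
python3 f.py
```

```text
t 5.88 tcp [ 0.5291 -0.1074  0.1383] r 0.0756 ang(deg) 219.97 F [-7.67  7.73  3.81] push cw -10.85 rad 0.91 T [1.25 0.99 0.18] w 0.0155 yaw -47.09
```

Call:
step_arm(commands=[{"xyz":[0,0,0],"twist":[0,0,0]},{"xyz":[0,0,0],"twist":[0,0,0]},{"xyz":[0,0,0],"twist":[0,0,0]},{"xyz":[0,0,0],"twist":[0,0,0]},{"xyz":[0,0,0],"twist":[0,0,0]},{"xyz":[0,0,0],"twist":[0,0,0]}], fingers=0)

```text
time: 6.38
tool_pos: [0.5312, -0.1106, 0.1385]
ee_rot: [-1.571, -0.001, -0.824]
wrist_force: [-0.1, -0.2, -0.3]
width: 0.0527
```

```bash
python3 f.py; python3 w.py w4
```

```text
t 6.38 tcp [ 0.5312 -0.1106  0.1385] r 0.0761 ang(deg) 222.88 F [-0.13 -0.19 -0.32] push cw 0.05 rad 0.22 T [-0.05 -0.05 -0.04] w 0.0527 yaw -47.23
t 6.3833 q [-0.309  0.097  1.509 -0.     1.535  0.515] tcp [ 0.5312 -0.1106  0.1385] rot [-1.5709e+00 -7.0000e-04 -8.2430e-01] F [-0.13 -0.19 -0.32] T [-0.05 -0.05 -0.04] w 0.0527
```

View pics/w4.png

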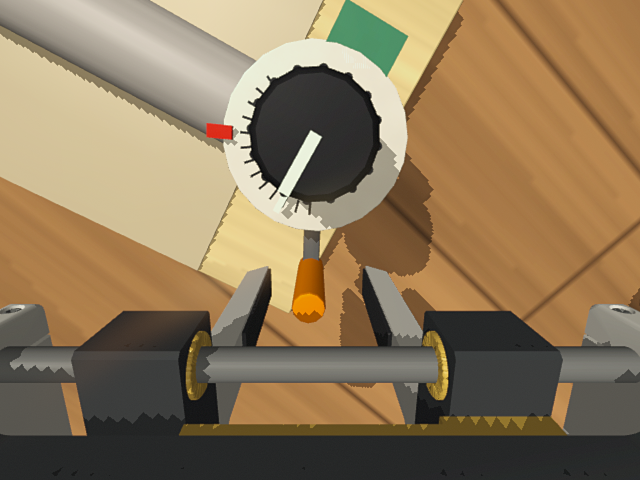

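Run:
```python
from h import *
import pickle,cv2
C={n:pickle.load(open(f"pics/{n}.pkl","rb"))[0] for n in("w3","w4")}
for n,dc,kt,l0,l1,m in [("w3",(329,138),(334,136),(335,138),(323,203),(252,167)),("w4",(315.5,134.5),(315,133),(317,133),(279,207),(232,132))]:
    c=C[n];print(n,"dial",atz(c,*dc,.153)[:2],"knob",atz(c,*kt,.198)[:2])
    a=atz(c,*l0,.198);e=atz(c,*l1,.198);d=e-a;print("line",np.degrees(np.arctan2(d[1],d[0])))
    d=atz(c,*m,.156)[:2]-np.array([.587,-.0588]);print("marker",np.hypot(*d),np.degrees(np.arctan2(d[1],d[0])))
a=cv2.imread("pics/w4.png")[30:240,200:420]; cv2.imwrite("pics/w4c.png",cv2.resize(a,None,fx=3.5,fy=3.5,interpolation=cv2.INTER_CUBIC)[:600])
a=cv2.imread("pics/w4.png")[50:220,200:420]; cv2.imwrite("pics/w4c.png",cv2.resize(a,None,fx=3.5,fy=3.5,interpolation=cv2.INTER_CUBIC))
```

```text
w3 dial [ 0.5888319  -0.05828754] knob [ 0.58779642 -0.05865921]
line -167.47447837441135
marker 0.03679338643535054 130.0481035210277
w4 dial [ 0.58875561 -0.05743007] knob [ 0.58749573 -0.05849567]
line -165.50260392313882
marker 0.03705778345095285 127.87374898898528
```

View pics/w4c.png

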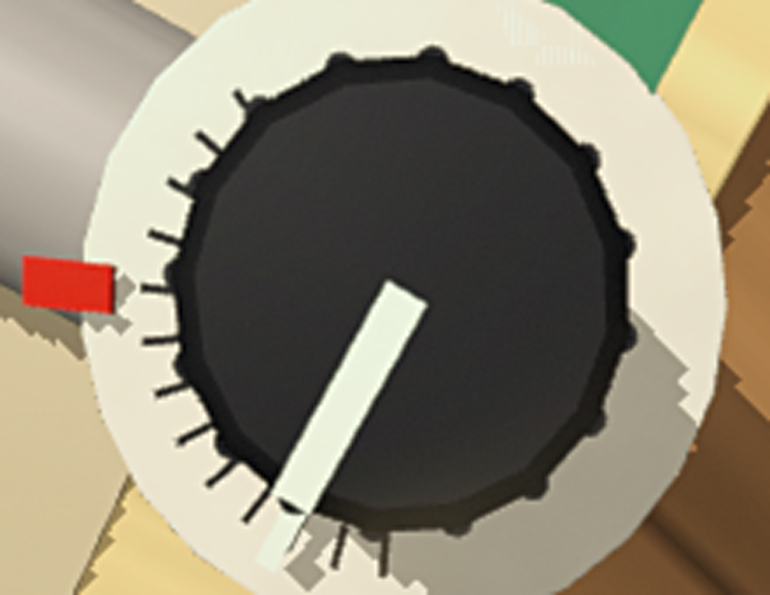

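Call:
step_arm(commands=[{"xyz":[0,0,0.02],"twist":[0,0,0]},{"xyz":[0,0,0.06],"twist":[0,0,0]},{"xyz":[0,0,0.095],"twist":[0,0,0]},{"xyz":[0.015,0.014,0.11],"twist":[0,0,0]},{"xyz":[0.036,0.033,0.11],"twist":[0,0,0]},{"xyz":[0.0563,0.052,0.1],"twist":[0,0,0]},{"xyz":[0.0563,0.052,0.08],"twist":[0,0,0]},{"xyz":[0.0563,0.052,0.07],"twist":[0,0,0]},{"xyz":[0.0563,0.052,0.07],"twist":[0,0,0]},{"xyz":[0.0563,0.052,0.07],"twist":[0,0,0]}])

```text
time: 7.27
tool_pos: [0.5866, -0.0586, 0.2076]
ee_rot: [-1.572, 0.002, -0.825]
wrist_force: [-1.0, -0.5, -0.5]
width: 0.094
```

```bash
python3 w.py w5
```

```text
t 7.2667 q [-0.195  0.178  1.28  -0.     1.685  0.629] tcp [ 0.5866 -0.0586  0.2076] rot [-1.5724  0.0016 -0.8246] F [-0.97 -0.53 -0.49] T [ 0.   -0.03  0.02] w 0.094
```

View pics/w5.png

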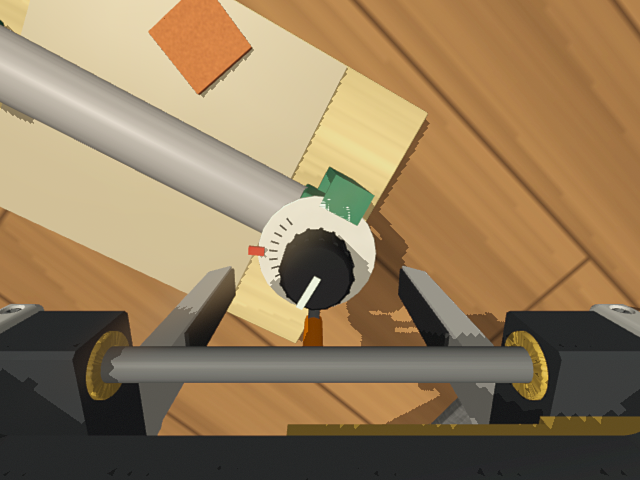

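The knob at (317,270) is centred between the fingers. I'll descend and close on it.

Call:
step_arm(commands=[{"xyz":[0.0005,0,-0.012],"twist":[0,0,0]},{"xyz":[0.0005,0,-0.025],"twist":[0,0,0]},{"xyz":[0.0005,0,-0.032],"twist":[0,0,0]},{"xyz":[0.0005,0,-0.032],"twist":[0,0,0]},{"xyz":[0.0005,0,-0.032],"twist":[0,0,0]},{"xyz":[0.0005,0,-0.032],"twist":[0,0,0]},{"xyz":[0.0005,0,-0.032],"twist":[0,0,0]},{"xyz":[0.0005,0,-0.032],"twist":[0,0,0]},{"xyz":[0.0005,0,-0.032],"twist":[0,0,0]},{"xyz":[0.0005,0,-0.032],"twist":[0,0,0]},{"xyz":[0.0005,0,-0.032],"twist":[0,0,0]},{"xyz":[0.0005,0,-0.032],"twist":[0,0,0]}], fingers=255)

```text
time: 8.32
tool_pos: [0.588, -0.0579, 0.1775]
ee_rot: [-1.57, -0.0, -0.824]
wrist_force: [-2.4, 1.3, 4.4]
width: 0.0434
```

```bash
python3 w.py w6
```

```text
t 8.3167 q [-0.194  0.187  1.331  0.     1.624  0.629] tcp [ 0.588  -0.0579  0.1775] rot [-1.5699e+00 -5.0000e-04 -8.2360e-01] F [-2.35  1.31  4.43] T [0.31 0.37 0.05] w 0.0434
```

View pics/w6.png

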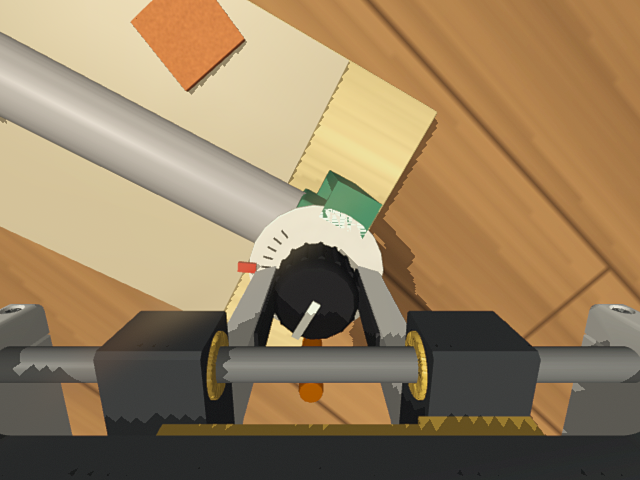

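Call:
step_arm(commands=[{"xyz":[0,0,0],"twist":[0,0,-3]},{"xyz":[0,0,-0.0005],"twist":[0,0,-8]},{"xyz":[0,0,-0.0007],"twist":[0,0,-14]},{"xyz":[0,0,-0.001],"twist":[0,0,-20]},{"xyz":[0,0,-0.0012],"twist":[0,0,-26]},{"xyz":[0,0,-0.0015],"twist":[0,0,-32]},{"xyz":[0,0,-0.0018],"twist":[0,0,-38]},{"xyz":[0,0,-0.002],"twist":[0,0,-44]},{"xyz":[0,0,-0.0023],"twist":[0,0,-50]},{"xyz":[0,0,-0.0025],"twist":[0,0,-55]},{"xyz":[0,0,-0.0026],"twist":[0,0,-58]},{"xyz":[0,0,-0.0026],"twist":[0,0,-60]}])

```text
time: 9.37
tool_pos: [0.5878, -0.0583, 0.1738]
ee_rot: [-1.571, -0.001, -1.873]
wrist_force: [-1.2, 1.5, 2.6]
width: 0.0435
```

```bash
python3 w.py w7
python3 - <<'E'
import cv2
a=cv2.imread("pics/w7.png")[190:350,220:420]; cv2.imwrite("pics/w7c.png",cv2.resize(a,None,fx=3.5,fy=3.5,interpolation=cv2.INTER_CUBIC))
E
```

```text
t 9.3667 q [-1.940e-01  1.880e-01  1.336e+00 -1.000e-03  1.618e+00  1.679e+00] tcp [ 0.5878 -0.0583  0.1738] rot [-1.5708e+00 -6.0000e-04 -1.8730e+00] F [-1.23  1.51  2.61] T [0.12 0.3  0.22] w 0.0435
```

View pics/w7.png

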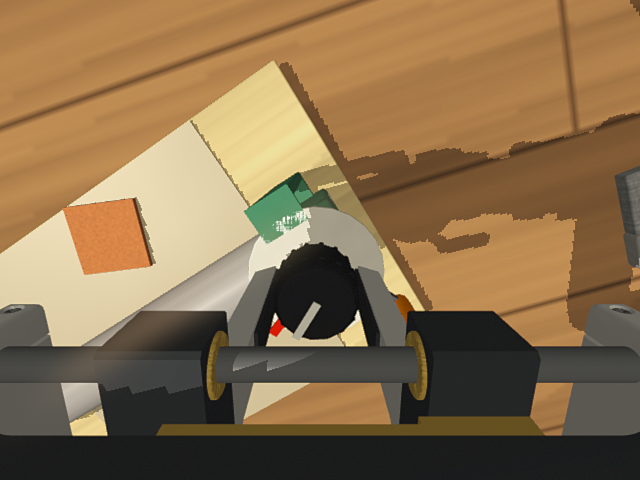

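View pics/w7c.png

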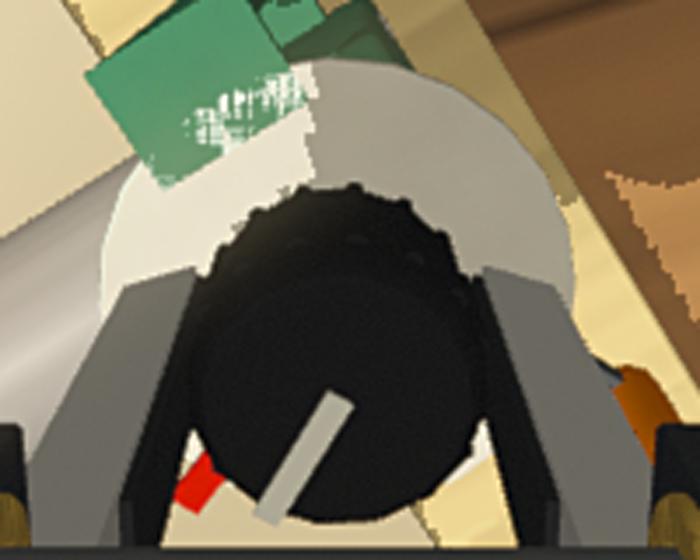

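No slip so far: the line has kept its place relative to the gripper. The remainder is about 6°.

Call:
step_arm(commands=[{"xyz":[0,0,0],"twist":[0,0,-2]},{"xyz":[0,0,0],"twist":[0,0,-4]},{"xyz":[0,0,0],"twist":[0,0,-5]},{"xyz":[0,0,0],"twist":[0,0,-5.5]},{"xyz":[0,0,0],"twist":[0,0,-5.5]},{"xyz":[0,0,0],"twist":[0,0,-5.5]}])

```text
time: 9.92
tool_pos: [0.5877, -0.0583, 0.1735]
ee_rot: [-1.571, -0.0, -1.967]
wrist_force: [-0.8, 0.7, 0.0]
width: 0.0437
```

Call:
step_arm(commands=[{"xyz":[0,0,0],"twist":[0,0,0]},{"xyz":[0,0,0],"twist":[0,0,0]},{"xyz":[0,0,0],"twist":[0,0,0]},{"xyz":[0,0,0],"twist":[0,0,0]},{"xyz":[0,0,0.015],"twist":[0,0,0]},{"xyz":[0,0,0.04],"twist":[0,0,0]},{"xyz":[-0.01,0.02,0.07],"twist":[0,0,0]},{"xyz":[-0.025,0.045,0.08],"twist":[0,0,0]},{"xyz":[-0.04,0.06,0.08],"twist":[0,0,0]},{"xyz":[-0.04,0.06,0.08],"twist":[0,0,0]},{"xyz":[-0.04,0.06,0.08],"twist":[0,0,0]}], fingers=0)

```text
time: 10.83
tool_pos: [0.5478, 0.0022, 0.2545]
ee_rot: [-1.569, 0.0, -1.966]
wrist_force: [0.4, -0.3, 0.0]
width: 0.0944
```

```bash
python3 w.py w8
python3 - <<'E'
import cv2
a=cv2.imread("pics/w8.png");
E
```

```text
t 10.8333 q [-9.900e-02  7.700e-02  1.301e+00 -1.000e-03  1.762e+00  1.867e+00] tcp [0.5478 0.0022 0.2545] rot [-1.569   0.     -1.9658] F [ 0.39 -0.31  0.04] T [ 0.08  0.07 -0.07] w 0.0944
```

View pics/w8.png

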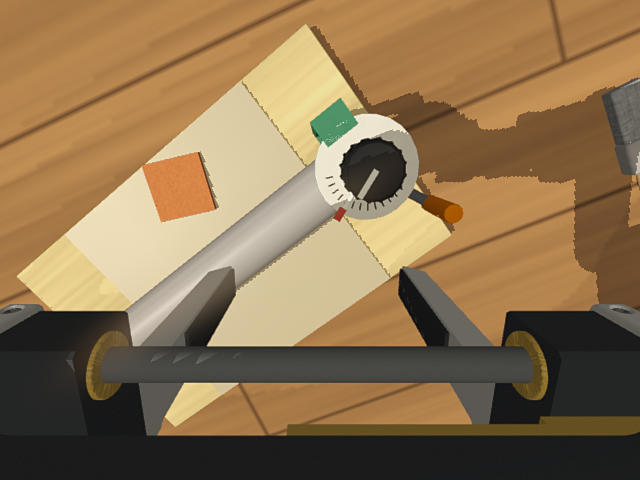

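Run:
```python
import cv2
a=cv2.imread("pics/w8.png")[105:230,305:430]; cv2.imwrite("pics/w8c.png",cv2.resize(a,None,fx=4.8,fy=4.8,interpolation=cv2.INTER_CUBIC))
```

```text
(no output)
```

View pics/w8c.png

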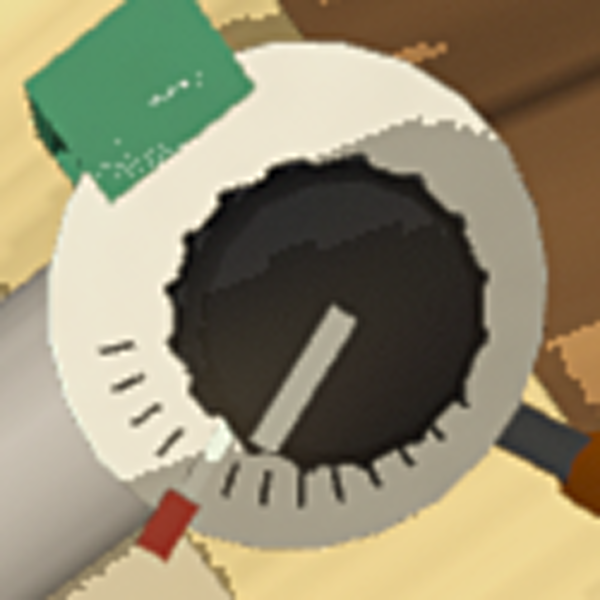

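Run:
```python
from h import *
import pickle
c=pickle.load(open("pics/w8.pkl","rb"))[0]
f=lambda u,v:((u+.5)/4.8-.5+305,(v+.5)/4.8-.5+105)
A=np.array([.5875,-.0586])
an=lambda d:(round(float(np.degrees(np.arctan2(d[1],d[0]))),2),round(float(np.hypot(d[0],d[1])),4))
print("dial c",atz(c,*f(298,295),.153))
for z in(.194,.196): 
  a=atz(c,*f(343,312),z);e=atz(c,*f(268,446),z);print("line",an(e-a),"start",a)
for n,p,z in [("ptr",(215,443),.156),("ptr2",(203,470),.156),("mark in",(182,502),.156),("mark c",(168,525),.156),("mark out",(150,549),.156)]:
  print(n,an(atz(c,*f(*p),z)[:2]-A), an(atz(c,*f(*p),z)[:2]-A-[.0005,.0005]))
```

```text
dial c [ 0.58791943 -0.05997192  0.153     ]
line (129.57, 0.0217) start [ 0.58702672 -0.06009897  0.194     ]
line (129.57, 0.0215) start [ 0.58725343 -0.05981236  0.196     ]
ptr (129.34, 0.0267) (130.86, 0.0266)
ptr2 (130.17, 0.0316) (131.45, 0.0316)
mark in (129.3, 0.0381) (130.36, 0.0381)
mark c (129.06, 0.0428) (130.01, 0.0427)
mark out (128.24, 0.0479) (129.09, 0.0478)
```

Call:
step_arm(commands=[{"xyz":[-0.01,-0.02,-0.02],"twist":[0,0,0]},{"xyz":[-0.018,-0.037,-0.045],"twist":[0,0,0]},{"xyz":[-0.018,-0.037,-0.055],"twist":[0,0,0]},{"xyz":[-0.018,-0.037,-0.055],"twist":[0,0,0]},{"xyz":[-0.018,-0.037,-0.055],"twist":[0,0,0]}])

```text
time: 11.3
tool_pos: [0.53, -0.0354, 0.198]
ee_rot: [-1.573, -0.0, -1.968]
wrist_force: [0.5, 0.3, 0.3]
width: 0.094
```

```bash
python3 w.py w9
python3 - <<'E'
import cv2
a=cv2.imread("pics/w9.png")[30:240,200:440]; cv2.imwrite("pics/w9c.png",cv2.resize(a,None,fx=2.8,fy=2.8,interpolation=cv2.INTER_CUBIC))
E
```

```text
t 11.3 q [-0.174  0.05   1.44   0.     1.653  1.794] tcp [ 0.53   -0.0354  0.198 ] rot [-1.5729 -0.     -1.9682] F [0.51 0.33 0.35] T [0.04 0.07 0.03] w 0.094
```

View pics/w9c.png

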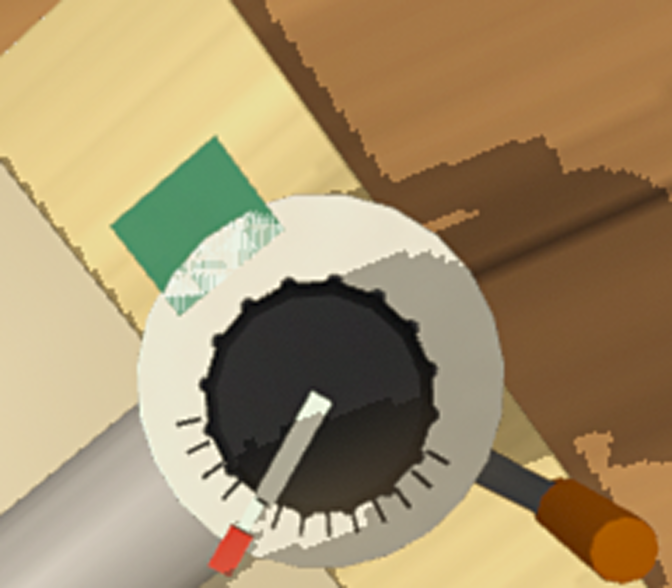

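Run:
```python
import cv2
a=cv2.imread("pics/w9.png")[160:245,260:345]; cv2.imwrite("pics/w9d.png",cv2.resize(a,None,fx=7,fy=7,interpolation=cv2.INTER_CUBIC))
```

```text
(no output)
```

View pics/w9d.png

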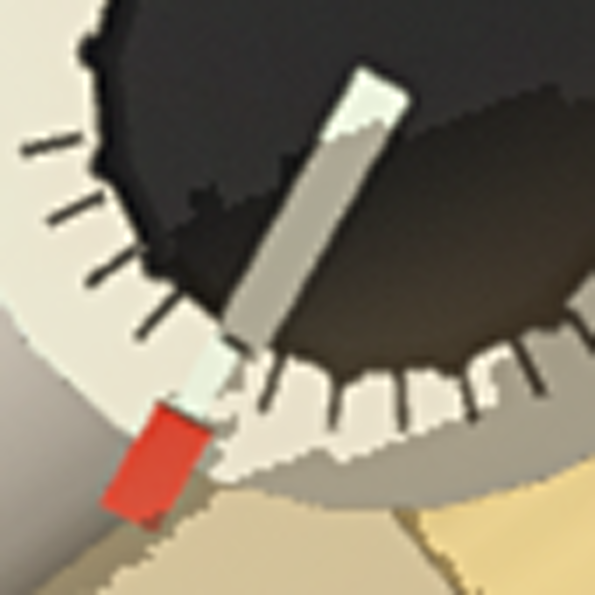

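The pointer tip centre is at (193,411) in the crop and the middle of the marker's inner edge at (186,416). They agree to about 0.4 mm, or 0.01 rad. Now back over the handle with the jaws partly open, so that one finger can push it clockwise.

Call:
step_arm(commands=[{"xyz":[0,0,0.02],"twist":[0,0,6]},{"xyz":[0,-0.005,0.04],"twist":[0,0,12]},{"xyz":[0,-0.015,0.04],"twist":[0,0,18]},{"xyz":[0,-0.028,0.04],"twist":[0,0,24]},{"xyz":[0,-0.042,0.04],"twist":[0,0,30]},{"xyz":[0,-0.056,0.04],"twist":[0,0,36]},{"xyz":[0,-0.068,0.04],"twist":[0,0,42]},{"xyz":[0,-0.0715,0.04],"twist":[0,0,48]},{"xyz":[0,-0.0715,0.04],"twist":[0,0,54]},{"xyz":[0,-0.0715,0.04],"twist":[0,0,60]},{"xyz":[0,-0.0715,0.04],"twist":[0,0,60]},{"xyz":[0,-0.0715,0.04],"twist":[0,0,60]}], fingers=140)

```text
time: 12.35
tool_pos: [0.5309, -0.1065, 0.2403]
ee_rot: [-1.569, -0.002, -0.922]
wrist_force: [-0.1, -0.9, 0.0]
width: 0.0425
```

```bash
sed -i 's/0.587,-0.0588/0.5875,-0.0586/' f.py; python3 f.py; python3 w.py w10
```

```text
t 12.35 tcp [ 0.5309 -0.1065  0.2403] r 0.0741 ang(deg) 220.2 F [-0.11 -0.85  0.  ] push cw 0.58 rad 0.63 T [-0.   -0.01  0.04] w 0.0425 yaw -52.82
t 12.35 q [-0.303  0.062  1.344  0.     1.732  0.619] tcp [ 0.5309 -0.1065  0.2403] rot [-1.5692 -0.0021 -0.9218] F [-0.11 -0.85  0.  ] T [-0.   -0.01  0.04] w 0.0425
```

View pics/w10.png

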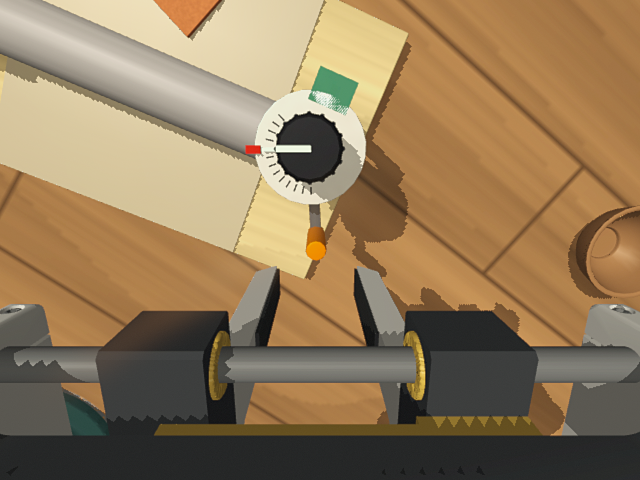

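The post at (316,250) is centred between the jaws and the pointer lines up with the marker. Descending.

Call:
step_arm(commands=[{"xyz":[0,0,-0.03],"twist":[0,0,0]},{"xyz":[0,0,-0.065],"twist":[0,0,0]},{"xyz":[0,0,-0.09],"twist":[0,0,0]},{"xyz":[0,0,-0.102],"twist":[0,0,0]},{"xyz":[0,0,-0.102],"twist":[0,0,0]},{"xyz":[0,0,-0.102],"twist":[0,0,0]}])

```text
time: 12.9
tool_pos: [0.5302, -0.1066, 0.1375]
ee_rot: [-1.571, -0.0, -0.92]
wrist_force: [-0.4, 0.2, 0.2]
width: 0.0423
```

```bash
python3 f.py;  python3 - <<'E'
import numpy as np
A=np.array([.5875,-.0586]);p0=None
for g in range(220,160,-2):
    x=np.radians(g);p=A+.075*np.array([np.cos(x),np.sin(x)])
    if p0 is None:p0=p
    print(g,np.round((p-p0)*1000,1))
E
```

```text
t 12.9 tcp [ 0.5302 -0.1066  0.1375] r 0.0747 ang(deg) 219.97 F [-0.43  0.22  0.18] push cw -0.45 rad 0.19 T [-0.01 -0.03  0.04] w 0.0423 yaw -52.74
220 [0. 0.]
218 [-1.6  2. ]
216 [-3.2  4.1]
214 [-4.7  6.3]
212 [-6.2  8.5]
210 [-7.5 10.7]
208 [-8.8 13. ]
206 [-10.   15.3]
204 [-11.1  17.7]
202 [-12.1  20.1]
200 [-13.   22.6]
198 [-13.9  25. ]
196 [-14.6  27.5]
194 [-15.3  30.1]
192 [-15.9  32.6]
190 [-16.4  35.2]
188 [-16.8  37.8]
186 [-17.1  40.4]
184 [-17.4  43. ]
182 [-17.5  45.6]
180 [-17.5  48.2]
178 [-17.5  50.8]
176 [-17.4  53.4]
174 [-17.1  56. ]
172 [-16.8  58.6]
170 [-16.4  61.2]
168 [-15.9  63.8]
166 [-15.3  66.4]
164 [-14.6  68.9]
162 [-13.9  71.4]
```

Run:
```python
import numpy as np
A=np.array([.5875,-.0586]);p0=np.array([.5304,-.1067])
for g in range(224,160,-1):
    x=np.radians(g);p=A+.075*np.array([np.cos(x),np.sin(x)])+.013*np.array([np.sin(x),-np.cos(x)])
    print(g,np.round((p-p0)*1000,1),"tw",round(g-270+52.8,1))
```

```text
224 [-5.9  5.4] tw 6.8
223 [-6.6  6.5] tw 5.8
222 [-7.3  7.6] tw 4.8
221 [-8.   8.7] tw 3.8
220 [-8.7  9.8] tw 2.8
219 [-9.4 11. ] tw 1.8
218 [-10.   12.2] tw 0.8
217 [-10.6  13.3] tw -0.2
216 [-11.2  14.5] tw -1.2
215 [-11.8  15.7] tw -2.2
214 [-12.3  16.9] tw -3.2
213 [-12.9  18.2] tw -4.2
212 [-13.4  19.4] tw -5.2
211 [-13.9  20.6] tw -6.2
210 [-14.4  21.9] tw -7.2
209 [-14.8  23.1] tw -8.2
208 [-15.2  24.4] tw -9.2
207 [-15.6  25.6] tw -10.2
206 [-16.   26.9] tw -11.2
205 [-16.4  28.2] tw -12.2
204 [-16.7  29.5] tw -13.2
203 [-17.   30.8] tw -14.2
202 [-17.3  32.1] tw -15.2
201 [-17.6  33.4] tw -16.2
200 [-17.8  34.7] tw -17.2
199 [-18.  36.] tw -18.2
198 [-18.2  37.3] tw -19.2
197 [-18.4  38.6] tw -20.2
196 [-18.6  39.9] tw -21.2
195 [-18.7  41.2] tw -22.2
194 [-18.8  42.6] tw -23.2
193 [-18.9  43.9] tw -24.2
192 [-19.   45.2] tw -25.2
191 [-19.   46.6] tw -26.2
190 [-19.   47.9] tw -27.2
189 [-19.   49.2] tw -28.2
188 [-19.   50.5] tw -29.2
187 [-18.9  51.9] tw -30.2
186 [-18.8  53.2] tw -31.2
185 [-18.7  54.5] tw -32.2
184 [-18.6  55.8] tw -33.2
183 [-18.5  57.2] tw -34.2
182 [-18.3  58.5] tw -35.2
181 [-18.1  59.8] tw -36.2
180 [-17.9  61.1] tw -37.2
179 [-17.7  62.4] tw -38.2
178 [-17.4  63.7] tw -39.2
177 [-17.1  65. ] tw -40.2
176 [-16.8  66.3] tw -41.2
175 [-16.5  67.6] tw -42.2
174 [-16.1  68.9] tw -43.2
173 [-15.8  70.1] tw -44.2
172 [-15.4  71.4] tw -45.2
171 [-14.9  72.7] tw -46.2
170 [-14.5  73.9] tw -47.2
169 [-14.   75.2] tw -48.2
168 [-13.6  76.4] tw -49.2
167 [-13.1  77.6] tw -50.2
166 [-12.5  78.9] tw -51.2
165 [-12.   80.1] tw -52.2
164 [-11.4  81.3] tw -53.2
163 [-10.8  82.5] tw -54.2
162 [-10.2  83.6] tw -55.2
161 [-9.6 84.8] tw -56.2
```

Call:
step_arm(commands=[{"xyz":[-0.003,0.003,0],"twist":[0,0,2]},{"xyz":[-0.006,0.006,0],"twist":[0,0,3.8]},{"xyz":[-0.008,0.0087,0],"twist":[0,0,3.8]},{"xyz":[-0.0087,0.0098,0],"twist":[0,0,2.8]},{"xyz":[-0.0094,0.011,0],"twist":[0,0,1.8]},{"xyz":[-0.01,0.0122,0],"twist":[0,0,0.8]},{"xyz":[-0.0106,0.0133,0],"twist":[0,0,-0.2]},{"xyz":[-0.0112,0.0145,0],"twist":[0,0,-1.2]}])

```text
time: 13.57
tool_pos: [0.5219, -0.0947, 0.1388]
ee_rot: [-1.567, -0.01, -0.944]
wrist_force: [7.6, -6.5, 0.5]
width: 0.0425
```

```bash
cat > g.py <<'E'
from h import *
A=np.array([0.5875,-0.0586])
o=robot.get_obs();p=o["tool_pos"][:2];yaw=o["ee_rot"][2];n=np.array([np.cos(yaw),np.sin(yaw)]) # tool x (ccw side)
post=p+n*(o["width"]/2-.008); F=o["wrist_force"]
d=post-A;r=np.hypot(*d);er=d/r;et=np.array([-er[1],er[0]])
# torque about axis applied by tool: -(r x F) at pads
Tq=-(d[0]*F[1]-d[1]*F[0])
print("t",round(o["time"],2),"post ang",round(np.degrees(np.arctan2(d[1],d[0]))%360,2),"r",round(r,4),"push cw",round(F[:2]@et,2),"rad",round(F[:2]@er,2),"Fz",round(F[2],1),"T",np.round(o["wrist_torque"],2),"w",round(o["width"],4),"yaw",round(np.degrees(yaw),1))
E
python3 g.py
```

```text
t 13.57 post ang 219.04 r 0.0744 push cw 9.84 rad -1.76 Fz 0.5 T [-1.08 -1.09  0.05] w 0.0425 yaw -54.1
```

Call:
step_arm(commands=[{"xyz":[0,0,0],"twist":[0,0,0]},{"xyz":[0,0,0],"twist":[0,0,0]},{"xyz":[0,0,0],"twist":[0,0,0]}])

```text
time: 13.82
tool_pos: [0.5218, -0.0946, 0.1388]
ee_rot: [-1.567, -0.009, -0.943]
wrist_force: [5.7, -4.9, 1.1]
width: 0.0423
```

```bash
python3 g.py
```

```text
t 13.82 post ang 218.8 r 0.0744 push cw 7.42 rad -1.33 Fz 1.1 T [-0.93 -0.94 -0.01] w 0.0423 yaw -54.0
```

Call:
step_arm(commands=[{"xyz":[-0.0006,0.0012,0],"twist":[0,0,-1]},{"xyz":[-0.0011,0.0024,0],"twist":[0,0,-2]},{"xyz":[-0.0017,0.0037,0],"twist":[0,0,-3]},{"xyz":[-0.0022,0.0049,0],"twist":[0,0,-4]},{"xyz":[-0.0027,0.0061,0],"twist":[0,0,-5]},{"xyz":[-0.0032,0.0074,0],"twist":[0,0,-6]}])

```text
time: 14.32
tool_pos: [0.5186, -0.0878, 0.1388]
ee_rot: [-1.567, -0.01, -1.049]
wrist_force: [6.1, -6.8, -0.0]
width: 0.0428
```

```bash
python3 g.py
```

```text
t 14.32 post ang 213.27 r 0.0744 push cw 9.04 rad -1.42 Fz -0.0 T [-1.2  -1.02  0.05] w 0.0428 yaw -60.1
```

Call:
step_arm(commands=[{"xyz":[-0.0004,0.0012,0],"twist":[0,0,-1]},{"xyz":[-0.0008,0.0025,0],"twist":[0,0,-2]},{"xyz":[-0.0012,0.0037,0],"twist":[0,0,-3]},{"xyz":[-0.0016,0.005,0],"twist":[0,0,-4]},{"xyz":[-0.002,0.0063,0],"twist":[0,0,-5]},{"xyz":[-0.0023,0.0076,0],"twist":[0,0,-6]}])

```text
time: 14.82
tool_pos: [0.5159, -0.0805, 0.1388]
ee_rot: [-1.567, -0.009, -1.154]
wrist_force: [4.8, -8.2, 0.3]
width: 0.0423
```

```bash
python3 g.py
```

```text
t 14.82 post ang 207.11 r 0.0745 push cw 9.44 rad -0.52 Fz 0.3 T [-1.31 -0.8   0.03] w 0.0423 yaw -66.1
```

Call:
step_arm(commands=[{"xyz":[-0.0003,0.0013,0],"twist":[0,0,-1]},{"xyz":[-0.0006,0.0026,0],"twist":[0,0,-2]},{"xyz":[-0.0009,0.0039,0],"twist":[0,0,-3]},{"xyz":[-0.0011,0.0052,0],"twist":[0,0,-4]}])

```text
time: 15.15
tool_pos: [0.5145, -0.0756, 0.1388]
ee_rot: [-1.567, -0.009, -1.224]
wrist_force: [4.0, -8.4, 0.3]
width: 0.0422
```

```bash
python3 g.py
```

```text
t 15.15 post ang 203.15 r 0.0745 push cw 9.26 rad -0.41 Fz 0.3 T [-1.38 -0.68 -0.04] w 0.0422 yaw -70.1
```

Call:
step_arm(commands=[{"xyz":[-0.0002,0.0013,0],"twist":[0,0,-1]},{"xyz":[-0.0004,0.0026,0],"twist":[0,0,-2]},{"xyz":[-0.0006,0.0039,0],"twist":[0,0,-3]},{"xyz":[-0.0008,0.0052,0],"twist":[0,0,-4]}])

```text
time: 15.48
tool_pos: [0.5134, -0.0705, 0.1387]
ee_rot: [-1.567, -0.009, -1.294]
wrist_force: [3.8, -9.1, 1.9]
width: 0.0423
```

```bash
python3 g.py
```

```text
t 15.48 post ang 199.21 r 0.0746 push cw 9.8 rad -0.61 Fz 1.9 T [-1.47 -0.53  0.07] w 0.0423 yaw -74.1
```

Call:
step_arm(commands=[{"xyz":[-0.0001,0.0013,0],"twist":[0,0,-1]},{"xyz":[-0.0002,0.0027,0],"twist":[0,0,-2]}])

```text
time: 15.65
tool_pos: [0.5131, -0.068, 0.1388]
ee_rot: [-1.567, -0.009, -1.329]
wrist_force: [3.2, -8.8, 1.9]
width: 0.0426
```

```bash
python3 g.py
```

```text
t 15.65 post ang 197.37 r 0.0746 push cw 9.34 rad -0.48 Fz 1.9 T [-1.53 -0.47 -0.08] w 0.0426 yaw -76.1
```

Call:
step_arm(commands=[{"xyz":[-0.0001,0.0013,0],"twist":[0,0,-1]},{"xyz":[-0.0002,0.0026,0],"twist":[0,0,-2]}])

```text
time: 15.82
tool_pos: [0.5128, -0.0653, 0.1388]
ee_rot: [-1.567, -0.009, -1.364]
wrist_force: [2.7, -9.3, 2.4]
width: 0.0424
```

```bash
python3 g.py
```

```text
t 15.82 post ang 195.27 r 0.0747 push cw 9.66 rad -0.12 Fz 2.4 T [-1.57 -0.44  0.05] w 0.0424 yaw -78.1
```

Call:
step_arm(commands=[{"xyz":[0,0.0014,0],"twist":[0,0,-1]},{"xyz":[0,0.0027,0],"twist":[0,0,-2]}])

```text
time: 15.98
tool_pos: [0.5125, -0.0627, 0.1387]
ee_rot: [-1.568, -0.009, -1.399]
wrist_force: [1.8, -9.5, 2.8]
width: 0.0424
```

```bash
python3 g.py
```

```text
t 15.98 post ang 193.24 r 0.0747 push cw 9.7 rad 0.38 Fz 2.8 T [-1.57 -0.34  0.  ] w 0.0424 yaw -80.2
```

Call:
step_arm(commands=[{"xyz":[0,0.0013,0],"twist":[0,0,-1]},{"xyz":[0,0.0026,0],"twist":[0,0,-2]}])

```text
time: 16.15
tool_pos: [0.5124, -0.0602, 0.1387]
ee_rot: [-1.568, -0.009, -1.434]
wrist_force: [1.6, -9.2, 2.6]
width: 0.0426
```

```bash
python3 g.py
```

```text
t 16.15 post ang 191.36 r 0.0747 push cw 9.3 rad 0.22 Fz 2.6 T [-1.58 -0.3   0.01] w 0.0426 yaw -82.2
```

Call:
step_arm(commands=[{"xyz":[0.0001,0.0014,0],"twist":[0,0,-1]},{"xyz":[0.0002,0.0027,0],"twist":[0,0,-2]}])

```text
time: 16.32
tool_pos: [0.5124, -0.0575, 0.1387]
ee_rot: [-1.568, -0.009, -1.469]
wrist_force: [1.4, -9.4, 2.7]
width: 0.0425
```

```bash
python3 g.py
```

```text
t 16.32 post ang 189.33 r 0.0748 push cw 9.52 rad 0.1 Fz 2.7 T [-1.65 -0.07  0.06] w 0.0425 yaw -84.2
```

Call:
step_arm(commands=[{"xyz":[0.0001,0.0013,0],"twist":[0,0,-1]},{"xyz":[0.0002,0.0026,0],"twist":[0,0,-2]}])

```text
time: 16.48
tool_pos: [0.5125, -0.055, 0.1387]
ee_rot: [-1.568, -0.009, -1.504]
wrist_force: [-0.2, -9.2, 2.7]
width: 0.0428
```

```bash
python3 g.py
```

```text
t 16.48 post ang 187.48 r 0.0748 push cw 9.06 rad 1.4 Fz 2.7 T [-1.59 -0.09  0.04] w 0.0428 yaw -86.2
```

Call:
step_arm(commands=[{"xyz":[0.0001,0.0014,0],"twist":[0,0,-1]},{"xyz":[0.0003,0.0027,0],"twist":[0,0,-2]}])

```text
time: 16.65
tool_pos: [0.5126, -0.0523, 0.1387]
ee_rot: [-1.568, -0.009, -1.539]
wrist_force: [0.9, -9.7, 3.5]
width: 0.0422
```

```bash
python3 g.py
```

```text
t 16.65 post ang 185.2 r 0.0748 push cw 9.77 rad -0.06 Fz 3.5 T [-1.59 -0.04 -0.01] w 0.0422 yaw -88.2
```

Call:
step_arm(commands=[{"xyz":[0.0002,0.0013,0],"twist":[0,0,-1]},{"xyz":[0.0004,0.0026,0],"twist":[0,0,-2]}])

```text
time: 16.82
tool_pos: [0.5129, -0.0501, 0.1387]
ee_rot: [-1.568, -0.009, -1.574]
wrist_force: [-0.5, -11.6, 3.7]
width: 0.0425
```

```bash
python3 g.py
```

```text
t 16.82 post ang 183.61 r 0.0748 push cw 11.51 rad 1.21 Fz 3.7 T [-1.96  0.03  0.05] w 0.0425 yaw -90.2
```

Call:
step_arm(commands=[{"xyz":[0.0002,0.0013,0],"twist":[0,0,-1]}])

```text
time: 16.9
tool_pos: [0.5131, -0.0492, 0.1387]
ee_rot: [-1.568, -0.01, -1.591]
wrist_force: [-0.5, -12.7, 3.8]
width: 0.0426
```

```bash
python3 g.py
```

```text
t 16.9 post ang 182.96 r 0.0748 push cw 12.65 rad 1.14 Fz 3.8 T [-2.11  0.   -0.03] w 0.0426 yaw -91.2
```

Call:
step_arm(commands=[{"xyz":[0.0002,0.0013,0],"twist":[0,0,-1]}])

```text
time: 16.98
tool_pos: [0.5134, -0.0484, 0.1387]
ee_rot: [-1.567, -0.011, -1.609]
wrist_force: [0.3, -12.2, 3.3]
width: 0.0426
```

```bash
python3 g.py
```

```text
t 16.98 post ang 182.37 r 0.0747 push cw 12.24 rad 0.17 Fz 3.3 T [-2.3   0.01  0.06] w 0.0426 yaw -92.2
```

Call:
step_arm(commands=[{"xyz":[0.0001,0.0008,0],"twist":[0,0,-0.6]}])

```text
time: 17.07
tool_pos: [0.5135, -0.0479, 0.1387]
ee_rot: [-1.567, -0.012, -1.62]
wrist_force: [-0.3, -13.6, 3.0]
width: 0.0426
```

```bash
python3 g.py
```

```text
t 17.07 post ang 181.98 r 0.0747 push cw 13.55 rad 0.76 Fz 3.0 T [-2.37 -0.03  0.01] w 0.0426 yaw -92.8
```

Call:
step_arm(commands=[{"xyz":[0.0001,0.0005,0],"twist":[0,0,-0.4]}])

```text
time: 17.15
tool_pos: [0.5136, -0.0476, 0.1387]
ee_rot: [-1.567, -0.012, -1.626]
wrist_force: [1.1, -14.5, 1.8]
width: 0.0427
```

```bash
python3 g.py
```

```text
t 17.15 post ang 181.78 r 0.0747 push cw 14.49 rad -0.61 Fz 1.8 T [-2.44 -0.03  0.04] w 0.0427 yaw -93.2
```

Call:
step_arm(commands=[{"xyz":[0,0,0],"twist":[0,0,0]}])

```text
time: 17.23
tool_pos: [0.5136, -0.0476, 0.1387]
ee_rot: [-1.567, -0.012, -1.626]
wrist_force: [-0.2, -13.7, 3.9]
width: 0.0424
```

```bash
python3 g.py
```

```text
t 17.23 post ang 181.66 r 0.0747 push cw 13.68 rad 0.6 Fz 3.9 T [-2.3  -0.03 -0.  ] w 0.0424 yaw -93.2
```

Call:
step_arm(commands=[{"xyz":[0,-0.004,0],"twist":[0,0,0]},{"xyz":[0,-0.009,0],"twist":[0,0,0]},{"xyz":[0,-0.014,0],"twist":[0,0,0]},{"xyz":[0,-0.016,0],"twist":[0,0,0]},{"xyz":[0,-0.016,0],"twist":[0,0,0]}])

```text
time: 17.65
tool_pos: [0.5123, -0.0578, 0.1365]
ee_rot: [-1.572, 0.0, -1.622]
wrist_force: [0.4, 0.1, -0.5]
width: 0.0424
```

```bash
python3 g.py; python3 w.py w11
```

```text
t 17.65 post ang 189.26 r 0.0769 push cw 0.01 rad -0.4 Fz -0.5 T [0.11 0.03 0.03] w 0.0424 yaw -93.0
t 17.65 q [-0.223  0.04   1.574  0.     1.529  1.4  ] tcp [ 0.5123 -0.0578  0.1365] rot [-1.5717e+00  4.0000e-04 -1.6223e+00] F [ 0.39  0.05 -0.52] T [0.11 0.03 0.03] w 0.0424
```

View pics/w11.png

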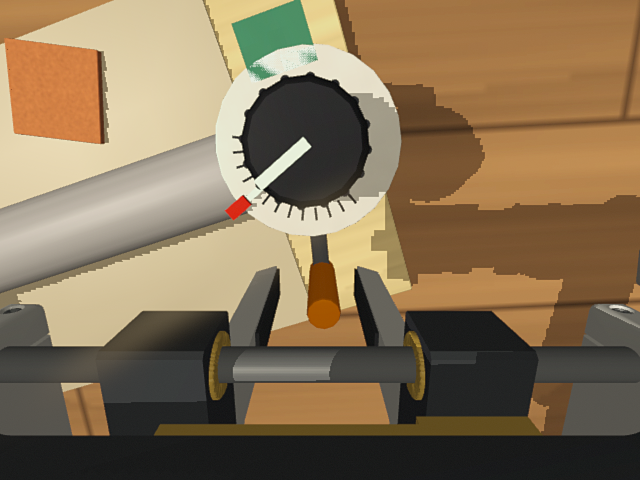

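The handle at (322,313) stands free between the fingers, and the pointer still meets the marker at (240,207). Lifting clear and checking once more.

Call:
step_arm(commands=[{"xyz":[0,-0.002,0.02],"twist":[0,0,0]},{"xyz":[0,-0.002,0.05],"twist":[0,0,0]},{"xyz":[0,-0.002,0.065],"twist":[0,0,0]},{"xyz":[0,0,0.065],"twist":[0,0,0]},{"xyz":[0,0,0.065],"twist":[0,0,0]},{"xyz":[0,0,0.065],"twist":[0,0,0]}])

```text
time: 18.2
tool_pos: [0.5119, -0.0571, 0.2003]
ee_rot: [-1.573, 0.001, -1.621]
wrist_force: [-0.1, 0.1, -0.8]
width: 0.0424
```

```bash
python3 w.py w12
python3 - <<'E'
import cv2
a=cv2.imread("pics/w12.png"); a=a[60:260,200:420]; cv2.imwrite("pics/w12c.png",cv2.resize(a,None,fx=3,fy=3,interpolation=cv2.INTER_CUBIC))
E
```

```text
t 18.2 q [-0.221  0.014  1.473  0.     1.657  1.4  ] tcp [ 0.5119 -0.0571  0.2003] rot [-1.5733e+00  5.0000e-04 -1.6210e+00] F [-0.12  0.09 -0.75] T [ 0.05  0.01 -0.03] w 0.0424
```

View pics/w12c.png

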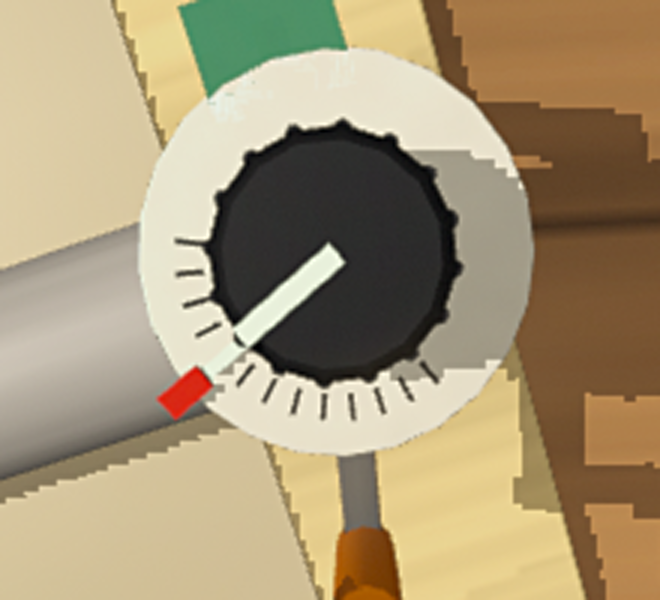

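```bash
python3 w.py top1 top; python3 -c "
from bench import robot; print(robot.close_job())"
```

```text
t 18.25 q [-0.221  0.014  1.474  0.     1.657  1.4  ] tcp [ 0.5116 -0.0572  0.1999] rot [-1.5742e+00  6.0000e-04 -1.6211e+00] F [-0.58 -0.09 -0.52] T [0.04 0.05 0.02] w 0.0423
the job is handed in; nothing more can be done
None
```

View pics/top1.png

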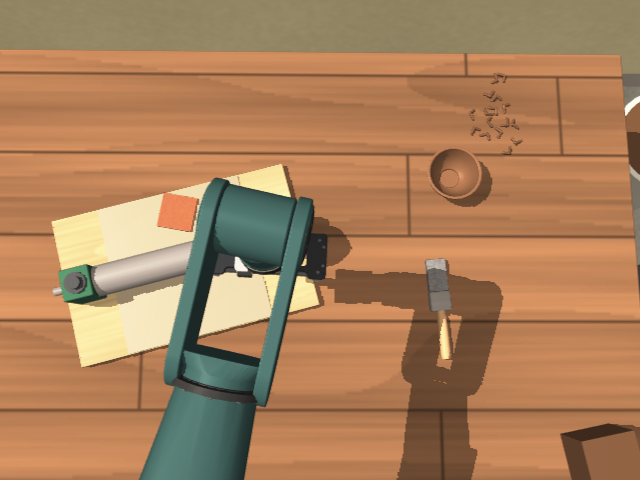

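The slab roller is reset and the job is handed in after about 18 s of robot time. No verdict came back.

- **Loosening:** I swung the lever about 24° counter-clockwise, which is more than the 0.25 rad needed for full slack.
- **Knob:** I turned it about 65.5° clockwise. Close-up views show the pointer within about 0.4 mm (0.01 rad) of the marker's inner edge. It still looked aligned after retightening, and the marker did not appear to have moved.
- **Retightening:** I pushed the lever clockwise with one finger. The ring began to tighten about 11° past where the lever started. The push peaked at 14.5 N and settled at 13.7 N before I backed off.
- **Release and bystanders:** The gripper stands clear above the handle with no contact force. The last top view shows the bowl, brush and tile where they were.

**Force readings:** While I gripped the post to loosen it, the push read up to 13 N, more than the stated 9 N drag. I put this down to the pads twisting the post. Pushing with one finger read 9 to 10 N moving and about 7.4 N after a 0.25 s pause. The text gives 5 N paused. Readings scattered by about 0.5 to 1 N.

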